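# Stapler from behind the drawer's front row

## Robot

A 7-joint arm with a two-finger parallel gripper is mounted at the origin on the work surface. World frame = base frame: x ahead of the robot, y to its left, z up, the work surface at z = 0. Lengths are in m, angles in rad, forces in N, time in s.
With the tool pointing down it reaches from about 0.425 to 0.8 m from the base axis. Payload 8.3 kg.
Tool frame: the origin (TCP) lies between the finger pads; the fingertips stand 17 mm ahead of it and the grasp point (between the pads) lies 2 mm behind it (env.tip_extent is the distance from the TCP to the fingertips, in m); z points along the fingers, y is the line along which they close (so a half turn about z gives the same grasp; the last joint's range is limited). The gripper opens to 85 mm and grips with 20 to 120 N. Pads are 22 mm wide; open, the fingers measure 114 mm over their backs; the gripper's body (76 mm by 85 mm) begins 54 mm behind the grasp point. The pads swing forward as they close: fully open they stand 13 mm farther back than shut.
Start: joints at [1.163, 0.383, 0.016, 1.37, -0.006, 1.388, -0.046], TCP at [0.211, -0.588, 0.248] pointing down, gripper open.
Joint ranges: [-2.95, 2.95], [-0.25, 2.06], [-1.52, 1.56], [0.18, 2.33], [-1.44, 4.58], [0.02, 2.06], [-3.01, 3.01]. Speed limits (rad/s): [2.39, 2.39, 3.01, 3.01, 3.14, 3.14, 3.14].

## Interface

Orientations are given as a rotation vector (axis times angle).
In Python, from plant import env, read_camera, camera_params gives the robot as it stands.
- The arm moves only by the tool jog_arm, never from a script. Its arguments are lists of equal length, an entry for each row: "linear": the shift along the tool's x, y, z in mm, a list of three; "rot": the turn, a rotation vector about the tool's x, y, z in rad, a list of three. A call has 1 to 12 rows; each row shifts and turns the commanded pose from where the row before left it, along the tool's axes as they then stand; what a row does not reach is not made up. A row lasts 1/10 s, in which the tool goes at most 50 mm and 8.59 degrees, less where a joint would pass 70% of its speed; a pose out of reach is approached as far as the arm can. A call with a gripper value outside its range is refused whole. "jaw" is the finger opening in mm, from 0 to 85.4, set as the call begins (left out, the last holds). The fingers move at their own pace and stop on an object; "force" is the grip in N (left out, the last holds). Time passes only in rows, so rows that do not move let the fingers close. It gives the time, the measured TCP pose, the force, the opening and the grip force at its end, in the units of the state.
- env.get_obs(): the state, without advancing time (a new reading comes with each control period).
- read_camera(name): name is "side" or "top"; returns (picture, depth): 480x640x3 uint8, blue, green, red; 480x640 float32, m along the optical axis (not along the pixel's ray), 0 where there is no reading.
- camera_params(name): a dict with "camera_matrix" (3x3 intrinsics, pixels), "cam_to_world" (4x4, takes a point from camera to world coordinates). Camera axes: x right, y down, z forward; pixel columns grow to the right and rows downward; lengths in m; the calibration is good to about 2 mm. A picture is of the moment at which its call begins. camera_params takes no time and is no camera call.
- env.close_job(): hands the job in; it is judged then, once.
The state is a dict: "time_s": time; "q": joint angles; "joint_vel": joint speeds; "joint_torque": joint torques, N m; "tool_pos": TCP position; "tcp_rot": TCP orientation; "ft_force": force on the tool from outside, world axes, zero at the start; "ft_torque": the same for the moment, N m; "gripper_width": finger opening in m; "gripper_force": force on a finger pad.
Only numpy, scipy, OpenCV 4.12 (cv2) and the standard library are available. Lean on these libraries where they do the work, as an engineer would, in place of code of your own. Each camera call takes 0.05 s, during which the arm holds its last target. There are 200 camera calls.

## Task

Three things stand in a row at the front of the open wooden drawer: a steel pencil cup, a white bottle and a cardboard carton. First stand all three upright in the blue tray, leaving the stapler in its place behind them; then lay the stapler right side up in the middle of the stack of paper, along the stack's long side, and only then put the three back upright in the drawer, each in exactly the place it had at the start. Knock nothing over and leave the mug, the tape and the screwdriver alone.

Things in the scene. Friction and masses are not known exactly. Their poses are not given: they have to be found in the camera images.
- drawer: small pine drawer, open on top, fixed; 190 mm (its x) by 255 mm (its y), walls 10 mm thick, 45 mm high, floor 10 mm thick; dark front panel with a knob on its -x side, 285 mm wide, 62 mm high, outer face 113 mm from the origin. Origin: centre of the box underside, x from front to back. The three things stand in a row along its y, 66 mm apart; the stapler lies along y behind (+x)
- tray: blue plastic desk tray, fixed, 270 mm (its x) by 140 mm (its y), walls 4 mm thick and 25 mm high, floor 4 mm thick, empty; the side area for the three things. It lies to the left or right of the drawer. Origin: centre of its underside
- stack: stack of white A5 paper, fixed and rigid, 210 mm (its x) by 148 mm (its y), 30 mm high; lies on the other side of the drawer from the tray. Origin: centre of its underside
- cup: steel pencil cup, round, empty, open at the top, 56 mm diameter, 100 mm high, wall 3 mm, about 160 g. Origin: centre of its underside, z up
- bottle: white round plastic bottle of 46 mm diameter up to 88 mm height, with a black cap of 40 mm diameter from 92 to 108 mm, closed, about 170 g. Origin: centre of its underside, z up
- carton: upright brown cardboard carton with a paper band, rigid, 36 mm (its x) by 50 mm (its y), 95 mm high, about 140 g. Origin: centre of its underside, z up
- stapler: black desk stapler, rigid, 130 mm long (its x) and 43 mm high: base 36 mm wide and 7 mm high, upper arm 32 mm wide from 24 to 43 mm height, narrower between; about 220 g. Origin: centre of its underside, x along its length, z up when right side up
- mug: white ceramic mug, 80 mm diameter, 90 mm high, a bystander beyond the drawer, off to one side. Origin: centre of its underside
- tape: grey roll of packing tape lying flat, 90 mm diameter, 48 mm high, a bystander beyond the drawer, off to one side. Origin: centre of its underside
- screwdriver: screwdriver, 160 mm long, lying flat between the robot and the drawer, a bystander. Origin: about the middle of its length, on the desk
There are look-alikes about, which are no part of the job. Leave any purple look-alike of the carton alone.

How it is judged:
By the outcome, as a careful person would: the job done as asked, in the order asked, and still so for the second after the job is handed in, with the robot touching nothing.
It also fails if it takes over 144 s, if anything falls off the work surface, if the arm or the gripper's body presses on something with over 40 N, if the wrist force passes 120 N, or if a joint passes its speed limit or range.

## Working session

There is one attempt and no reset: what is moved stays moved. The work goes in short steps, Python scripts to look and compute and a tool call to move; the robot and the scene stay as the last step left them, time stands still between calls to the robot, and variables do not carry over. Pictures are saved under pics/ and viewed, at most 14 in all, crops included, and the job is handed in when it is done.

Besides the shell and the picture viewer there is one more tool, called after "Emit:" by a JSON object that holds its "api" and its "payload". jog_arm: Moves the arm, as the interface text tells. Its arguments: {"type":"object","properties":{"linear":{"type":"array"},"rot":{"type":"array"},"jaw":{"type":"number"},"force":{"type":"number"}},"required":["linear","rot"]}

```bash
ls; mkdir -p pics; cat > h.py <<'E'
import numpy as np, cv2
from plant import env, read_camera, camera_params
from scipy.spatial.transform import Rotation as R
def P(n):
    p=camera_params(n); return np.array(p["camera_matrix"]),np.array(p["cam_to_world"])
def ray(n,uv,z):
    "pixel(s) -> world points on plane z"
    K,T=P(n); uv=np.atleast_2d(uv).astype(float)
    d=np.c_[uv,np.ones(len(uv))]@np.linalg.inv(K).T@T[:3,:3].T
    o=T[:3,3]; return o+d*((z-o[2])/d[:,2])[:,None]
def cloud(n,dep):
    K,T=P(n); v,u=np.mgrid[:480,:640]
    c=np.stack([(u-K[0,2])/K[0,0]*dep,(v-K[1,2])/K[1,1]*dep,dep],-1)
    return c@T[:3,:3].T+T[:3,3]
def snap(n,f):
    i,d=read_camera(n); cv2.imwrite(f'pics/{f}.png',i); np.save(f'{f}.npy',d); return i,d
E
python3 - <<'E'
from h import *
for n in('top','side'):
    snap(n,n+'0'); K,T=P(n); print(n,K[0,0],T[:3,3].round(3),T[:3,:3].round(2).tolist())
o=env.get_obs(); print(o['tool_pos'],R.from_rotvec(o['tcp_rot']).as_matrix().round(3),o['time_s'])
E
```

```text
pics
top 610.441114936254 [0.505 0.004 1.438] [[0.01, -1.0, 0.07], [-1.0, -0.01, 0.0], [-0.0, -0.07, -1.0]]
side 512.3407855783842 [0.403 0.708 0.736] [[-0.95, -0.22, 0.21], [-0.3, 0.65, -0.7], [0.02, -0.73, -0.68]]
[ 0.21114013 -0.58780092  0.24740196] [[ 0.941  0.338 -0.001]
 [ 0.338 -0.941  0.002]
 [-0.    -0.002 -1.   ]] 0.1
```

View pics/top0.png

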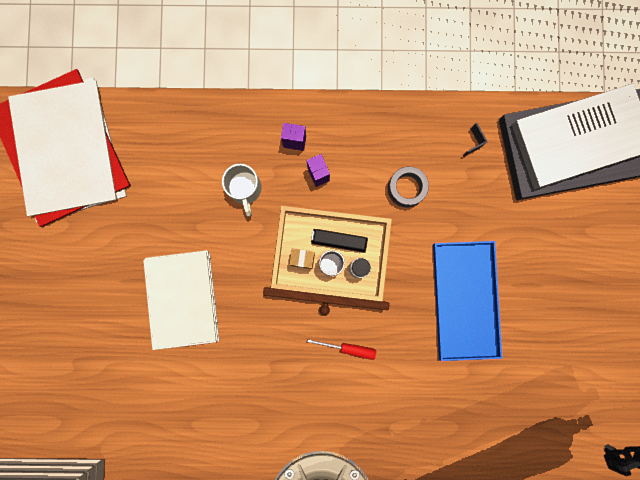

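View pics/side0.png

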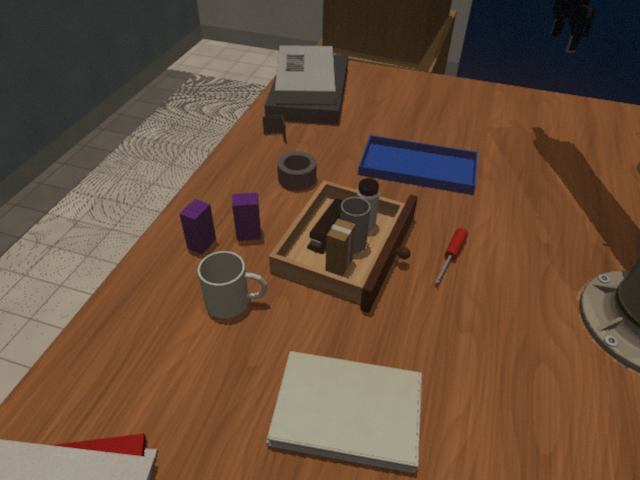

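The top view shows the carton at about (301,259), cup (331,264), bottle (360,268), stapler (340,240), drawer, tray at (467,301) and stack at (181,299). Next I'll measure positions.

```bash
cat > m.py <<'E'
from h import *
i=cv2.imread('pics/top0.png'); d=np.load('top0.npy'); W=cloud('top',d); hsv=cv2.cvtColor(i,cv2.COLOR_BGR2HSV)
def rect(mask,z,name):
    m=mask.astype(np.uint8); n,l,s,c=cv2.connectedComponentsWithStats(m)
    k=1+s[1:,4].argmax(); cs,_=cv2.findContours((l==k).astype(np.uint8),0,2); c=max(cs,key=cv2.contourArea)
    p=ray('top',c[:,0].astype(float),z)[:,:2].astype(np.float32)
    r=cv2.minAreaRect(p*1000); b=cv2.boxPoints(r); e=b[1]-b[0]; f=b[2]-b[1]; e=e if np.hypot(*e)>np.hypot(*f) else f
    print(name,s[k,:5],'c',np.round(r[0],1),'sz',np.round(r[1],1),'long ang',round(np.degrees(np.arctan2(e[1],e[0]))%180,1), 'circ',np.round(cv2.minEnclosingCircle(p*1000),1) if 0 else np.round(np.r_[cv2.minEnclosingCircle(p*1000)[0],cv2.minEnclosingCircle(p*1000)[1]],1))
v,u=np.mgrid[:480,:640]; box=lambda a,b,c,e:(u>a)&(u<b)&(v>c)&(v<e)
dz=W[...,2]
print('z: desk',np.median(dz[380:400,200:300]),'stack',np.median(dz[280:320,165:195]),'tray',np.median(dz[280:320,450:480]),'floor',np.median(dz[276:284,290:310]))
rect(hsv[...,0:1][...,0]*0+((hsv[...,0]>100)&(hsv[...,0]<125)&(hsv[...,1]>150))*box(400,540,220,380),0.025,'tray')
rect((dz>0.022)&(dz<.04)&box(130,230,230,370),0.03,'stack')
D=box(268,394,200,292)
rect((dz>0.025)&(dz<.075)&box(255,400,195,320),0.045,'drawer+')
rect((dz>0.088)&D&(u<315),0.105,'carton')
rect((dz>0.09)&D&(u>316)&(u<346),0.11,'cup')
rect((dz>0.09)&D&(u>347),0.118,'bottle')
rect((hsv[...,2]<60)&box(300,375,222,255),0.053,'stapler')
rect((dz>0.040)&(dz<.062)&box(305,372,226,253),0.053,'stapler z')
for n,b in(('carton',(285,316,245,275)),('cup',(316,347,245,280)),('bottle',(348,375,255,282)),('stap',(305,372,226,253))):
    a=dz[box(*b)]; print(n,np.percentile(a,[50,90,97,100]).round(3))
E
python3 m.py; python3 - <<'E'
import cv2
i=cv2.imread('pics/top0.png')[195:325,255:400]; cv2.imwrite('pics/c0.png',cv2.resize(i,None,fx=4.5,fy=4.5,interpolation=2)[:600])
E
```

```text
z: desk 0.00020081576099739706 stack 0.030590732990847025 tray 0.0038554899700238288 floor 0.009645654314380248
tray [ 433  241   69  120 7241] c [ 472.4 -330.6] sz [268.2 142.8] long ang 2.9 circ [ 472.5 -332.4  150.4]
stack [ 143  251   75   99 5942] c [466.8 329.6] sz [211.1 150.5] long ang 7.6 circ [466.3 331.4 127.3]
drawer+ [ 263  206  129  110 2955] c [553.7 -13.7] sz [287.1 237. ] long ang 83.8 circ [557.7 -14.7 170. ]
carton [289 249  25  19 380] c [561.9  49. ] sz [50.1 36.4] long ang 82.7 circ [561.9  49.9  29.3]
cup [319 250  26  26 123] c [552.7 -15.6] sz [53.8 53.9] long ang 135.5 circ [552.6 -16.4  27.7]
bottle [350 257  21  21 344] c [543.4 -78.3] sz [43.2 43.3] long ang 90.6 circ [542.7 -78.4  22.6]
stapler [311 229  56  23 276] c [605.6 -33.7] sz [124.1  33.4] long ang 81.1 circ [604.  -33.3  62.7]
stapler z [312 229  55  22 753] c [607.8 -33.5] sz [124.5  32.3] long ang 81.1 circ [605.7 -33.2  62.6]
carton [0.015 0.107 0.109 1.438]
cup [0.013 0.107 0.112 1.438]
bottle [0.095 0.12  0.122 1.438]
stap [0.018 0.055 0.066 1.438]
```

View pics/c0.png

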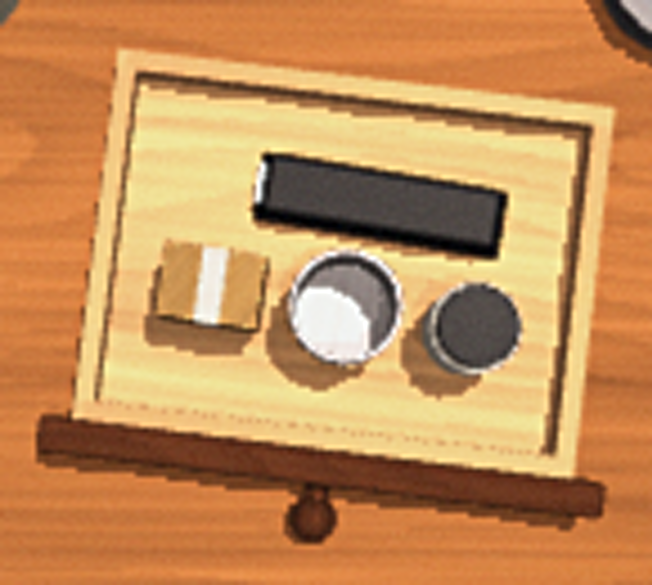

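The crop confirms the row: carton, cup, bottle, with the stapler close behind the cup. The grasp will be across drawer x with fingertips above the panel. I'll turn the tool first.

Emit:
{"api": "jog_arm", "payload": {"linear": [[0,0,0],[0,0,0],[0,0,0],[0,0,0],[0,0,0],[0,0,0],[0,0,0],[0,0,0],[0,0,0],[0,0,0],[0,0,0]], "rot": [[0,0,-0.108],[0,0,-0.108],[0,0,-0.108],[0,0,-0.108],[0,0,-0.108],[0,0,-0.108],[0,0,-0.108],[0,0,-0.108],[0,0,-0.108],[0,0,-0.108],[0,0,0]], "jaw": 66, "force": 35}}

```text
time_s: 1.2
tool_pos: [0.2111, -0.588, 0.2477]
tcp_rot: [-2.375, -2.055, -0.001]
ft_force: [-0.3, -0.5, -0.4]
gripper_width: 0.0657
gripper_force: 0.0
```

```bash
cat > to.py <<'E'
import sys
from h import *
# usage: to.py x y z(mm) yaw(deg): shift in present tool axes, and the turn left
a=[float(v) for v in sys.argv[1:]]; o=env.get_obs(); M=R.from_rotvec(o['tcp_rot']).as_matrix(); p=np.array(o['tool_pos'])*1000
print('t',round(o['time_s'],2),'pos',p.round(1),'yaw',np.degrees(np.arctan2(M[1,0],M[0,0])).round(2),'tilt',M[:,2].round(4),'q',np.round(o['q'],2),'w',round(o['gripper_width']*1000,1),'F',np.round(o['ft_force'],1),'g',round(o['gripper_force'],1))
for k in range(0,len(a),4):
    x,y,z,w=a[k:k+4]; c,s=np.cos(np.radians(w)),np.sin(np.radians(w)); G=np.array([[c,s,0],[s,-c,0],[0,0,-1]])
    print('to',a[k:k+4],'shift',(M.T@(np.array([x,y,z])-p)).round(1),'rot',R.from_matrix(M.T@G).as_rotvec().round(4))
E
python3 to.py 543 -80.5 200 81.7
```

```text
t 1.2 pos [ 211.1 -588.   247.7] yaw 81.73 tilt [-3.0e-04  1.1e-03 -1.0e+00] q [ 1.29  0.39 -0.15  1.36  0.06  1.39  0.99] w 65.7 F [-0.3 -0.5 -0.4] g 0.0
to [543.0, -80.5, 200.0, 81.7] shift [549.9 255.5  48.2] rot [-0.0004 -0.001   0.0005]
```

Emit:
{"api": "jog_arm", "payload": {"linear": [[30,14,0],[30,14,0],[30,14,0],[30,14,0],[30,14,0],[30,14,0],[30,14,0],[30,14,0],[30,14,0],[30,14,0],[30,14,0],[30,14,0]], "rot": [[0,0,0],[0,0,0],[0,0,0],[0,0,0],[0,0,0],[0,0,0],[0,0,0],[0,0,0],[0,0,0],[0,0,0],[0,0,0],[0,0,0]]}}

```text
time_s: 2.4
tool_pos: [0.4303, -0.2552, 0.2483]
tcp_rot: [-2.381, -2.049, -0.0]
ft_force: [0.2, 0.2, -0.3]
gripper_width: 0.0663
gripper_force: 0.0
```

Emit:
{"api": "jog_arm", "payload": {"linear": [[30,14,4],[30,14,4],[30,14,5],[30,14,5],[30,14,5],[20,9,5],[20,8.5,10],[0,0,10],[0,0,0]], "rot": [[0,0,0],[0,0,0],[0,0,0],[0,0,0],[0,0,0],[0,0,0],[0,0,0],[0,0,0],[0,0,0]]}}

```text
time_s: 3.3
tool_pos: [0.5431, -0.081, 0.1985]
tcp_rot: [-2.377, -2.05, 0.003]
ft_force: [-0.7, -1.5, 0.1]
gripper_width: 0.0661
gripper_force: 0.0
```

```bash
python3 to.py 543 -80.5 84 81.7; python3 -c "
from h import *
a,_=snap('top','top1'); b,_=snap('side','side1')
c=np.hstack([cv2.resize(a[190:330,240:420],(400,311)),cv2.resize(b[60:310,230:430],(400,500))[:311*1]]) if 0 else np.hstack([cv2.resize(a[180:340,240:400],(400,400)),cv2.resize(b[110:310,240:440],(400,400))])
cv2.imwrite('pics/c1.png',c)"
```

```text
t 3.3 pos [543.1 -81.  198.5] yaw 81.56 tilt [-3.2e-03  6.0e-04 -1.0e+00] q [ 0.54  0.3  -0.55  1.63  0.16  1.26 -0.19] w 66.1 F [-0.7 -1.5  0.1] g 0.0
to [543.0, -80.5, 84.0, 81.7] shift [  0.5   0.2 114.5] rot [-0.0033 -0.0001 -0.0024]
```

View pics/c1.png

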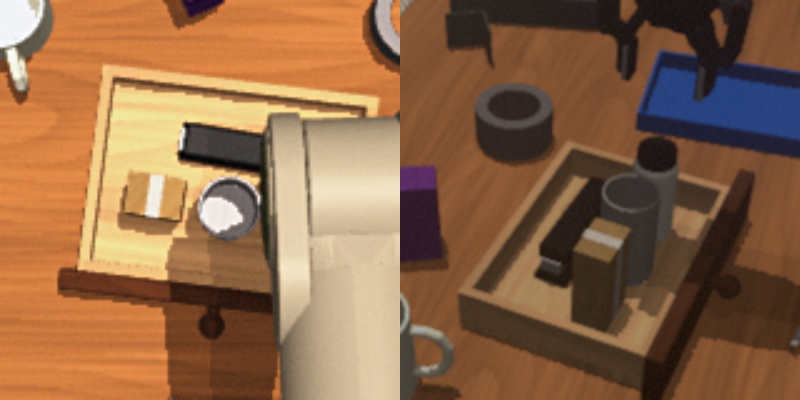

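The fingers straddle the bottle line, centred above the cap. Now I descend and grip.

Emit:
{"api": "jog_arm", "payload": {"linear": [[0,0,15],[0,0,15],[0,0,15],[0,0,15],[0,0,15],[0,0,12],[0,0,10],[0,0,10],[0,0,7],[0,0,0]], "rot": [[0,0,0],[0,0,0],[0,0,0],[0,0,0],[0,0,0],[0,0,0],[0,0,0],[0,0,0],[0,0,0],[0,0,0]]}}

```text
time_s: 4.4
tool_pos: [0.5435, -0.0811, 0.0853]
tcp_rot: [-2.376, -2.053, 0.001]
ft_force: [-0.1, -0.1, 0.1]
gripper_width: 0.0663
gripper_force: 0.0
```

Emit:
{"api": "jog_arm", "payload": {"linear": [[0,0,0],[0,0,0],[0,0,0],[0,0,0],[0,0,0],[0,0,0]], "rot": [[0,0,0],[0,0,0],[0,0,0],[0,0,0],[0,0,0],[0,0,0]], "jaw": 30, "force": 35}}

```text
time_s: 5.0
tool_pos: [0.5443, -0.0811, 0.087]
tcp_rot: [2.377, 2.053, 0.001]
ft_force: [-3.2, -0.3, 5.7]
gripper_width: 0.0451
gripper_force: 35.9
```

```bash
python3 to.py 554 -326.5 200 81.7 
```

```text
t 5.0 pos [544.3 -81.1  87. ] yaw 81.64 tilt [ 7.e-04 -2.e-04 -1.e+00] q [ 0.52  0.41 -0.53  1.76  0.24  1.03 -0.24] w 45.1 F [-3.2 -0.3  5.7] g 35.9
to [554.0, -326.5, 200.0, 81.7] shift [-241.3   45.3 -113. ] rot [ 0.0008  0.0001 -0.0011]
```

Emit:
{"api": "jog_arm", "payload": {"linear": [[0,0,-8],[0,0,-15],[0,0,-20],[0,0,-20],[0,0,-20],[0,0,-20],[0,0,-12],[-10,2,0],[-20,4,0],[-25,5,0],[-25,5,0],[-25,5,0]], "rot": [[0,0,0],[0,0,0],[0,0,0],[0,0,0],[0,0,0],[0,0,0],[0,0,0],[0,0,0],[0,0,0],[0,0,0],[0,0,0],[0,0,0]]}}

```text
time_s: 6.2
tool_pos: [0.5488, -0.1901, 0.2001]
tcp_rot: [-2.377, -2.052, 0.002]
ft_force: [0.6, 0.5, -1.8]
gripper_width: 0.0449
gripper_force: 36.2
```

Emit:
{"api": "jog_arm", "payload": {"linear": [[-25,5,0],[-25,5,0],[-25,5,0],[-25,5,0],[-20,3,0],[-11,1,0],[-5,0,0],[0,0,0],[0,0,0]], "rot": [[0,0,0],[0,0,0],[0,0,0],[0,0,0],[0,0,0],[0,0,0],[0,0,0],[0,0,0],[0,0,0]]}}

```text
time_s: 7.1
tool_pos: [0.5539, -0.3247, 0.2014]
tcp_rot: [-2.375, -2.055, -0.001]
ft_force: [-0.0, 0.1, -1.5]
gripper_width: 0.0454
gripper_force: 36.2
```

```bash
python3 to.py 554 -326.5 79 81.7 
```

```text
t 7.1 pos [ 553.9 -324.7  201.4] yaw 81.73 tilt [ 3.e-04  8.e-04 -1.e+00] q [ 0.78  0.48 -0.43  1.37  0.2   1.33  0.2 ] w 45.4 F [-0.   0.1 -1.5] g 36.2
to [554.0, -326.5, 79.0, 81.7] shift [ -1.9   0.3 122.4] rot [ 0.0001 -0.0009  0.0006]
```

Emit:
{"api": "jog_arm", "payload": {"linear": [[0,0,15],[0,0,20],[0,0,20],[0,0,20],[0,0,15],[0,0,12],[0,0,8],[0,0,5],[0,0,3],[0,0,1],[0,0,1],[0,0,0]], "rot": [[0,0,0],[0,0,0],[0,0,0],[0,0,0],[0,0,0],[0,0,0],[0,0,0],[0,0,0],[0,0,0],[0,0,0],[0,0,0],[0,0,0]]}}

```text
time_s: 8.3
tool_pos: [0.5537, -0.3263, 0.0817]
tcp_rot: [2.377, 2.053, 0.0]
ft_force: [-0.0, 1.1, -1.9]
gripper_width: 0.045
gripper_force: 36.2
```

```bash
python3 to.py 554 -326.5 80 81.7 
```

```text
t 8.3 pos [ 553.7 -326.3   81.7] yaw 81.63 tilt [ 6.e-04 -3.e-04 -1.e+00] q [ 0.77  0.58 -0.41  1.5   0.25  1.11  0.17] w 45.0 F [-0.   1.1 -1.9] g 36.2
to [554.0, -326.5, 80.0, 81.7] shift [-0.1  0.3  1.7] rot [ 0.0007  0.0002 -0.0012]
```

Emit:
{"api": "jog_arm", "payload": {"linear": [[0,0,1],[0,0,0.5],[0,0,0]], "rot": [[0,0,0],[0,0,0],[0,0,0]]}}

```text
time_s: 8.6
tool_pos: [0.5538, -0.3265, 0.081]
tcp_rot: [2.377, 2.052, 0.0]
ft_force: [-2.8, 1.0, 4.7]
gripper_width: 0.0447
gripper_force: 36.8
```

Emit:
{"api": "jog_arm", "payload": {"linear": [[0,0,0],[0,0,0],[0,0,0],[0,0,0],[0,0,0],[0,0,-6],[0,0,-15],[0,0,-25],[0,0,-30],[0,0,-30],[0,0,-20],[0,0,0]], "rot": [[0,0,0],[0,0,0],[0,0,0],[0,0,0],[0,0,0],[0,0,0],[0,0,0],[0,0,0],[0,0,0],[0,0,0],[0,0,0],[0,0,0]], "jaw": 62}}

```text
time_s: 9.8
tool_pos: [0.5554, -0.3268, 0.2113]
tcp_rot: [2.372, 2.049, 0.004]
ft_force: [0.9, 0.4, 0.1]
gripper_width: 0.062
gripper_force: 0.0
```

```bash
python3 to.py 552.8 -16.3 206 81.7 
```

```text
t 9.8 pos [ 555.4 -326.8  211.3] yaw 81.64 tilt [ 0.0069 -0.0038 -1.    ] q [ 0.78  0.47 -0.43  1.36  0.2   1.34  0.2 ] w 62.0 F [0.9 0.4 0.1] g 0.0
to [552.8, -16.3, 206.0, 81.7] shift [306.8 -47.8   4.1] rot [ 0.0074  0.0027 -0.001 ]
```

Emit:
{"api": "jog_arm", "payload": {"linear": [[15,-2,0],[28,-4,0],[30,-5,0],[30,-5,0],[30,-5,0],[30,-5,0],[30,-5,0],[30,-5,0],[30,-5,0],[28,-4,0],[18,-2,0],[8,-1,0]], "rot": [[0,0,0],[0,0,0],[0,0,0],[0,0,0],[0,0,0],[0,0,0],[0,0,0],[0,0,0],[0,0,0],[0,0,0],[0,0,0],[0,0,0]], "jaw": 76}}

```text
time_s: 11.0
tool_pos: [0.5495, -0.0118, 0.2051]
tcp_rot: [-2.372, -2.058, 0.001]
ft_force: [-0.4, 0.2, 0.3]
gripper_width: 0.0758
gripper_force: 0.0
```

Emit:
{"api": "jog_arm", "payload": {"linear": [[0,0,0],[0,0,0]], "rot": [[0,0,0],[0,0,0]]}}

```text
time_s: 11.2
tool_pos: [0.5503, -0.0164, 0.2054]
tcp_rot: [-2.378, -2.052, 0.002]
ft_force: [-0.2, -0.7, -0.1]
gripper_width: 0.076
gripper_force: 0.0
```

```bash
python3 to.py 552.8 -16.3 86 81.7 
```

```text
t 11.2 pos [550.3 -16.4 205.4] yaw 81.59 tilt [-9.e-04 -5.e-04 -1.e+00] q [ 0.45  0.3  -0.58  1.62  0.17  1.27 -0.31] w 76.0 F [-0.2 -0.7 -0.1] g 0.0
to [552.8, -16.3, 86.0, 81.7] shift [  0.5   2.5 119.4] rot [-0.0008  0.0006 -0.002 ]
```

Emit:
{"api": "jog_arm", "payload": {"linear": [[0.5,2.5,15],[0,0,18],[0,0,18],[0,0,18],[0,0,15],[0,0,12],[0,0,10],[0,0,8],[0,0,5],[0,0,0]], "rot": [[0,0,0],[0,0,0],[0,0,0],[0,0,0],[0,0,0],[0,0,0],[0,0,0],[0,0,0],[0,0,0],[0,0,0]]}}

```text
time_s: 12.2
tool_pos: [0.553, -0.0153, 0.0863]
tcp_rot: [-2.377, -2.053, 0.001]
ft_force: [0.4, -1.0, -0.2]
gripper_width: 0.0761
gripper_force: 0.0
```

Emit:
{"api": "jog_arm", "payload": {"linear": [[0,0,0],[0,0,0],[0,0,0],[0,0,0],[0,0,0],[0,0,0]], "rot": [[0,0,0],[0,0,0],[0,0,0],[0,0,0],[0,0,0],[0,0,0]], "jaw": 40}}

```text
time_s: 12.8
tool_pos: [0.5536, -0.0152, 0.0876]
tcp_rot: [2.377, 2.053, 0.001]
ft_force: [-3.0, 1.0, 6.8]
gripper_width: 0.0545
gripper_force: 37.1
```

```bash
python3 to.py 472 -331 205 81.7 
```

```text
t 12.8 pos [553.6 -15.2  87.6] yaw 81.64 tilt [ 1.e-03 -1.e-04 -1.e+00] q [ 0.42  0.43 -0.56  1.75  0.26  1.04 -0.38] w 54.5 F [-3.   1.   6.8] g 37.1
to [472.0, -331.0, 205.0, 81.7] shift [-324.3  -34.7 -117.5] rot [ 0.001  -0.0001 -0.001 ]
```

Emit:
{"api": "jog_arm", "payload": {"linear": [[0,0,-8],[0,0,-15],[0,0,-20],[0,0,-20],[0,0,-20],[0,0,-20],[0,0,-15],[-12,-1,0],[-22,-3,0],[-27,-3,0],[-27,-3,0],[-27,-3,0]], "rot": [[0,0,0],[0,0,0],[0,0,0],[0,0,0],[0,0,0],[0,0,0],[0,0,0],[0,0,0],[0,0,0],[0,0,0],[0,0,0],[0,0,0]]}}

```text
time_s: 14.0
tool_pos: [0.5225, -0.1292, 0.2043]
tcp_rot: [-2.378, -2.053, 0.001]
ft_force: [0.5, -0.4, -1.7]
gripper_width: 0.0545
gripper_force: 37.4
```

Emit:
{"api": "jog_arm", "payload": {"linear": [[-27,-3,0],[-27,-3,0],[-27,-3,0],[-27,-3,0],[-27,-3,0],[-27,-3,0],[-22,-2,0],[-16,-1,0],[-9,-1,0],[0,0,0],[0,0,0]], "rot": [[0,0,0],[0,0,0],[0,0,0],[0,0,0],[0,0,0],[0,0,0],[0,0,0],[0,0,0],[0,0,0],[0,0,0],[0,0,0]]}}

```text
time_s: 15.1
tool_pos: [0.4719, -0.3297, 0.2047]
tcp_rot: [-2.376, -2.055, -0.001]
ft_force: [-0.1, 1.1, -1.8]
gripper_width: 0.0545
gripper_force: 37.4
```

```bash
python3 to.py 472 -331 82 81.7 
```

```text
t 15.1 pos [ 471.9 -329.7  204.7] yaw 81.7 tilt [ 1.e-04  9.e-04 -1.e+00] q [ 0.88  0.33 -0.41  1.56  0.14  1.28  0.31] w 54.5 F [-0.1  1.1 -1.8] g 37.4
to [472.0, -331.0, 82.0, 81.7] shift [ -1.4   0.3 122.7] rot [-0.     -0.0009  0.    ]
```

Emit:
{"api": "jog_arm", "payload": {"linear": [[0,0,15],[0,0,20],[0,0,20],[0,0,20],[0,0,15],[0,0,12],[0,0,8],[0,0,5],[0,0,3],[0,0,2.5],[0,0,2],[0,0,0]], "rot": [[0,0,0],[0,0,0],[0,0,0],[0,0,0],[0,0,0],[0,0,0],[0,0,0],[0,0,0],[0,0,0],[0,0,0],[0,0,0],[0,0,0]]}}

```text
time_s: 16.3
tool_pos: [0.4715, -0.3308, 0.0824]
tcp_rot: [2.377, 2.053, 0.0]
ft_force: [-0.2, 0.2, -1.8]
gripper_width: 0.0543
gripper_force: 37.4
```

Emit:
{"api": "jog_arm", "payload": {"linear": [[0,0,0.5],[0,0,0]], "rot": [[0,0,0],[0,0,0]]}}

```text
time_s: 16.5
tool_pos: [0.4716, -0.3309, 0.082]
tcp_rot: [2.377, 2.053, 0.0]
ft_force: [-0.4, -0.2, -0.6]
gripper_width: 0.0544
gripper_force: 37.4
```

Emit:
{"api": "jog_arm", "payload": {"linear": [[0,0,0.5],[0,0,0],[0,0,0],[0,0,0],[0,0,0],[0,0,0],[0,0,-6],[0,0,-15],[0,0,-25],[0,0,-30],[0,0,-30],[0,0,-18]], "rot": [[0,0,0],[0,0,0],[0,0,0],[0,0,0],[0,0,0],[0,0,0],[0,0,0],[0,0,0],[0,0,0],[0,0,0],[0,0,0],[0,0,0]], "jaw": 69}}

```text
time_s: 17.7
tool_pos: [0.4725, -0.3311, 0.2096]
tcp_rot: [2.374, 2.051, 0.002]
ft_force: [0.5, 0.5, -0.4]
gripper_width: 0.0691
gripper_force: 0.0
```

```bash
python3 to.py 561.9 49.3 206 82.2 
```

```text
t 17.7 pos [ 472.5 -331.1  209.6] yaw 81.65 tilt [ 0.0038 -0.0025 -1.    ] q [ 0.88  0.33 -0.41  1.56  0.13  1.28  0.31] w 69.1 F [ 0.5  0.5 -0.4] g 0.0
to [561.9, 49.3, 206.0, 82.2] shift [389.4  33.2   3. ] rot [ 0.0041  0.0019 -0.0096]
```

Emit:
{"api": "jog_arm", "payload": {"linear": [[15,1,0],[28,2,0],[35,3,0],[35,3,0],[35,3,0],[35,3,0],[35,3,0],[35,3,0],[35,3,0],[35,3,0],[30,3,2],[20,2,2]], "rot": [[0,0,0],[0,0,0],[0,0,0],[0,0,0],[0,0,-0.005],[0,0,-0.005],[0,0,0],[0,0,0],[0,0,0],[0,0,0],[0,0,0],[0,0,0]], "jaw": 58}}

```text
time_s: 18.9
tool_pos: [0.5549, 0.038, 0.2016]
tcp_rot: [-2.363, -2.069, -0.001]
ft_force: [-0.4, -0.6, -0.2]
gripper_width: 0.058
gripper_force: 0.0
```

Emit:
{"api": "jog_arm", "payload": {"linear": [[12,1,0],[4,0,0],[0,0,0],[0,0,0]], "rot": [[0,0,0],[0,0,0],[0,0,0],[0,0,0]]}}

```text
time_s: 19.3
tool_pos: [0.5585, 0.0484, 0.2014]
tcp_rot: [2.369, 2.063, -0.001]
ft_force: [0.1, 0.2, 0.6]
gripper_width: 0.058
gripper_force: 0.0
```

```bash
python3 to.py 561.9 49.3 84 82.2 
```

```text
t 19.3 pos [558.5  48.4 201.4] yaw 82.11 tilt [-1.e-04 -7.e-04 -1.e+00] q [ 0.35  0.33 -0.62  1.6   0.2   1.27 -0.44] w 58.0 F [0.1 0.2 0.6] g 0.0
to [561.9, 49.3, 84.0, 82.2] shift [  1.5   3.3 117.4] rot [ 0.      0.0007 -0.0015]
```

Emit:
{"api": "jog_arm", "payload": {"linear": [[1.5,3.3,15],[0,0,18],[0,0,18],[0,0,18],[0,0,15],[0,0,12],[0,0,10],[0,0,7],[0,0,4],[0,0,0]], "rot": [[0,0,0],[0,0,0],[0,0,0],[0,0,0],[0,0,0],[0,0,0],[0,0,0],[0,0,0],[0,0,0],[0,0,0]]}}

```text
time_s: 20.3
tool_pos: [0.5619, 0.0508, 0.0841]
tcp_rot: [-2.367, -2.065, 0.0]
ft_force: [-0.4, 0.1, -1.1]
gripper_width: 0.0579
gripper_force: 0.0
```

Emit:
{"api": "jog_arm", "payload": {"linear": [[0,0,0],[0,0,0],[0,0,0],[0,0,0],[0,0,0],[0,0,0]], "rot": [[0,0,0],[0,0,0],[0,0,0],[0,0,0],[0,0,0],[0,0,0]], "jaw": 22}}

```text
time_s: 20.9
tool_pos: [0.5624, 0.051, 0.085]
tcp_rot: [2.367, 2.065, 0.001]
ft_force: [-0.8, 0.3, 6.0]
gripper_width: 0.0358
gripper_force: 37.4
```

```bash
python3 to.py 390.5 -335 205 82.2 
```

```text
t 20.9 pos [562.4  51.   85. ] yaw 82.21 tilt [ 1.1e-03  1.0e-04 -1.0e+00] q [ 0.31  0.46 -0.59  1.72  0.29  1.05 -0.5 ] w 35.8 F [-0.8  0.3  6. ] g 37.4
to [390.5, -335.0, 205.0, 82.2] shift [-405.7 -117.9 -120.3] rot [ 0.0011 -0.0003  0.0002]
```

Emit:
{"api": "jog_arm", "payload": {"linear": [[0,0,-8],[0,0,-15],[0,0,-20],[0,0,-20],[0,0,-20],[0,0,-20],[0,0,-15],[-12,-4,0],[-20,-6,0],[-27,-8,0],[-27,-8,0],[-27,-8,0]], "rot": [[0,0,0],[0,0,0],[0,0,0],[0,0,0],[0,0,0],[0,0,0],[0,0,0],[0,0,0],[0,0,0],[0,0,0],[0,0,0],[0,0,0]]}}

```text
time_s: 22.1
tool_pos: [0.5114, -0.0584, 0.2013]
tcp_rot: [-2.367, -2.064, 0.002]
ft_force: [1.6, -0.3, -2.3]
gripper_width: 0.0357
gripper_force: 36.6
```

Emit:
{"api": "jog_arm", "payload": {"linear": [[-27,-8,0],[-27,-8,0],[-27,-8,0],[-27,-8,0],[-27,-8,0],[-27,-8,0],[-27,-8,0],[-27,-8,0],[-27,-8,0],[-22,-6,0],[-14,-3,0],[-9,-2,0]], "rot": [[0,0,0],[0,0,0],[0,0,0],[0,0,0],[0,0,0],[0,0,0],[0,0,0],[0,0,0],[0,0,0],[0,0,0],[0,0,0],[0,0,0]]}}

```text
time_s: 23.3
tool_pos: [0.3904, -0.3317, 0.2017]
tcp_rot: [-2.368, -2.062, 0.0]
ft_force: [0.2, 0.1, -2.2]
gripper_width: 0.0357
gripper_force: 36.6
```

Emit:
{"api": "jog_arm", "payload": {"linear": [[-4,-1,0],[0,0,0],[0,0,0]], "rot": [[0,0,0],[0,0,0],[0,0,0]]}}

```text
time_s: 23.6
tool_pos: [0.3908, -0.3334, 0.2023]
tcp_rot: [-2.365, -2.067, -0.001]
ft_force: [0.5, 0.7, -1.7]
gripper_width: 0.0356
gripper_force: 36.6
```

```bash
python3 to.py 390.5 -335 79 82.2 
```

```text
t 23.6 pos [ 390.8 -333.4  202.3] yaw 82.3 tilt [ 3.e-04  5.e-04 -1.e+00] q [ 0.96  0.19 -0.36  1.73  0.07  1.23  0.45] w 35.6 F [ 0.5  0.7 -1.7] g 36.6
to [390.5, -335.0, 79.0, 82.2] shift [-1.700e+00 -1.000e-01  1.233e+02] rot [ 0.0002 -0.0005  0.0018]
```

Emit:
{"api": "jog_arm", "payload": {"linear": [[-1,0,15],[0,0,20],[0,0,20],[0,0,20],[0,0,15],[0,0,12],[0,0,8],[0,0,5],[0,0,3],[0,0,2.5],[0,0,2],[0,0,0]], "rot": [[0,0,0],[0,0,0],[0,0,0],[0,0,0],[0,0,0],[0,0,0],[0,0,0],[0,0,0],[0,0,0],[0,0,0],[0,0,0],[0,0,0]]}}

```text
time_s: 24.8
tool_pos: [0.3901, -0.3355, 0.0798]
tcp_rot: [2.367, 2.065, 0.0]
ft_force: [0.7, 0.3, -1.4]
gripper_width: 0.0356
gripper_force: 36.6
```

Emit:
{"api": "jog_arm", "payload": {"linear": [[0,0,0.5],[0,0,0]], "rot": [[0,0,0],[0,0,0]]}}

```text
time_s: 25.0
tool_pos: [0.3902, -0.3355, 0.0795]
tcp_rot: [2.367, 2.065, 0.0]
ft_force: [0.3, -0.2, -1.7]
gripper_width: 0.0355
gripper_force: 36.6
```

Emit:
{"api": "jog_arm", "payload": {"linear": [[0,0,0.7],[0,0,0],[0,0,0],[0,0,0],[0,0,0],[0,0,0],[0,0,-6],[0,0,-15],[0,0,-25],[0,0,-30],[0,0,-30],[0,0,-18]], "rot": [[0,0,0],[0,0,0],[0,0,0],[0,0,0],[0,0,0],[0,0,0],[0,0,0],[0,0,0],[0,0,0],[0,0,0],[0,0,0],[0,0,0]], "jaw": 52}}

```text
time_s: 26.2
tool_pos: [0.3908, -0.3358, 0.2057]
tcp_rot: [2.365, 2.063, 0.001]
ft_force: [-0.0, -1.0, 0.2]
gripper_width: 0.0521
gripper_force: 0.0
```

```bash
cat > m2.py <<'E'
from m import *
i,d=snap('top','top2'); hsv=cv2.cvtColor(i,cv2.COLOR_BGR2HSV); dz=cloud('top',d)[...,2]; print('---')
for t in(60,80,100): rect((hsv[...,2]<t)&(hsv[...,1]<110)&box(300,380,220,262),0.053,'stapler %d'%t)
rect((dz>0.040)&(dz<.07)&box(300,378,222,262),0.053,'stapler z')
b,_=snap('side','side2')
cv2.imwrite('pics/c2.png',np.hstack([cv2.resize(i[190:350,260:520],(520,320)),cv2.resize(b[110:270,340:480],(280,320))]))
E
python3 m2.py | sed -n '/---/,$p'; python3 to.py 606.5 -33.5 150 81.5
```

```text
---
stapler 60 [312 230  54  22 162] c [605.7 -34.5] sz [121.8  33. ] long ang 81.1 circ [597.5 -33.2  60.9]
stapler 80 [312 230  55  22 413] c [605.7 -34.5] sz [121.8  33. ] long ang 81.1 circ [605.6 -34.3  61.5]
stapler 100 [312 230  55  22 708] c [605.7 -34.5] sz [121.8  33. ] long ang 81.1 circ [605.6 -34.3  61.5]
stapler z [313 229  54  22 758] c [607.6 -34.4] sz [122.7  32.3] long ang 81.1 circ [606.1 -34.1  61.9]
t 26.3 pos [ 391.5 -336.3  206.2] yaw 82.22 tilt [ 0.0043 -0.0039 -1.    ] q [ 0.96  0.19 -0.36  1.72  0.07  1.23  0.45] w 51.8 F [-0.4 -0.5 -0.1] g 0.0
to [606.5, -33.5, 150.0, 81.5] shift [329.4 171.8  55.9] rot [0.0048 0.0032 0.0125]
```

View pics/c2.png

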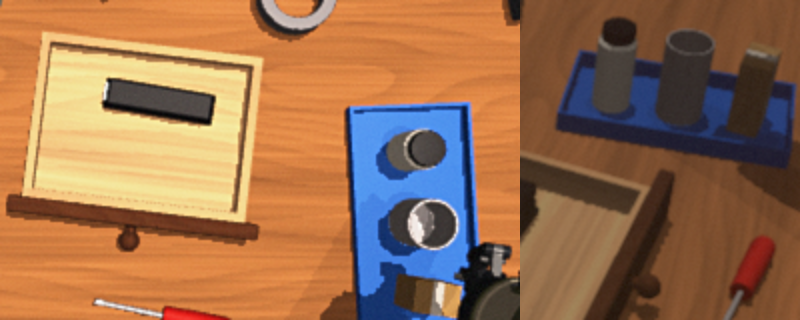

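```bash
python3 - <<'E'
from h import *
W=cloud('top',np.load('top2.npy')).reshape(-1,3); a=np.radians(-8.6)
ex=np.array([np.cos(a),np.sin(a)]); ey=np.array([-ex[1],ex[0]]); q=(W[:,:2]-[.6065,-.032])@np.c_[ex,ey]*1000
for lo,hi in((-45,0),(0,45)):
    m=(q[:,1]>lo)&(q[:,1]<hi)&(W[:,2]>.036)&(W[:,2]<.05)&(q[:,0]>25)&(q[:,0]<70); print('back wall top',np.percentile(q[m,0],[1,5,50,95,99]).round(1))
    m=(q[:,1]>lo)&(q[:,1]<hi)&(W[:,2]>.046)&(W[:,2]<.06)&(abs(q[:,0])<25); print('stapler arm',np.percentile(q[m,0],[1,5,50,95,99]).round(1))
E
```

```text
back wall top [54.  54.9 59.9 64.4 65.4]
stapler arm [-13.8 -12.4   1.6  15.9  17.5]
back wall top [52.2 52.8 57.5 62.4 63.4]
stapler arm [-13.7 -12.2   1.9  16.2  17.6]
```

Emit:
{"api": "jog_arm", "payload": {"linear": [[15,8,0],[28,15,0],[32,16,0],[32,16,0],[32,16,0],[32,17,0],[32,17,0],[32,17,0],[32,17,0],[30,16,0],[20,11,0],[14,7,0]], "rot": [[0,0,0],[0,0,0],[0,0,0.007],[0,0,0.007],[0,0,0],[0,0,0],[0,0,0],[0,0,0],[0,0,0],[0,0,0],[0,0,0],[0,0,0]]}}

```text
time_s: 27.5
tool_pos: [0.6098, -0.031, 0.2017]
tcp_rot: [-2.378, -2.05, 0.0]
ft_force: [0.2, 0.5, -0.4]
gripper_width: 0.0517
gripper_force: 0.0
```

Emit:
{"api": "jog_arm", "payload": {"linear": [[0,0,15],[0,0,20],[0,0,20],[0,0,0],[0,0,0]], "rot": [[0,0,0],[0,0,0],[0,0,0],[0,0,0],[0,0,0]]}}

```text
time_s: 28.0
tool_pos: [0.6086, -0.0346, 0.147]
tcp_rot: [-2.383, -2.046, 0.002]
ft_force: [-0.4, -0.3, 0.8]
gripper_width: 0.0522
gripper_force: 0.0
```

```bash
python3 to.py 608 -32.2 40 81.4
```

```text
t 28.0 pos [608.6 -34.6 147. ] yaw 81.32 tilt [-1.7e-03 -4.0e-04 -1.0e+00] q [ 0.4   0.47 -0.53  1.53  0.25  1.21 -0.33] w 52.2 F [-0.4 -0.3  0.8] g 0.0
to [608.0, -32.2, 40.0, 81.4] shift [  2.3  -0.7 107. ] rot [-0.0016  0.0006 -0.0014]
```

Emit:
{"api": "jog_arm", "payload": {"linear": [[2,-0.5,12],[0,0,18],[0,0,18],[0,0,18],[0,0,14],[0,0,12],[0,0,8],[0,0,5],[0,0,2],[0,0,0]], "rot": [[0,0,0],[0,0,0],[0,0,0],[0,0,0],[0,0,0],[0,0,0],[0,0,0],[0,0,0],[0,0,0],[0,0,0]]}}

```text
time_s: 29.0
tool_pos: [0.6094, -0.0311, 0.0408]
tcp_rot: [2.381, 2.049, 0.0]
ft_force: [-0.6, 0.3, -0.3]
gripper_width: 0.052
gripper_force: 0.0
```

Emit:
{"api": "jog_arm", "payload": {"linear": [[0,0,0],[0,0,0],[0,0,0],[0,0,0],[0,0,0],[0,0,0]], "rot": [[0,0,0],[0,0,0],[0,0,0],[0,0,0],[0,0,0],[0,0,0]], "jaw": 20, "force": 45}}

```text
time_s: 29.6
tool_pos: [0.6097, -0.0311, 0.0414]
tcp_rot: [2.381, 2.048, 0.001]
ft_force: [-1.3, -0.0, 5.7]
gripper_width: 0.0313
gripper_force: 46.6
```

Emit:
{"api": "jog_arm", "payload": {"linear": [[0,0,-6],[0,0,-12],[0,0,-20],[0,0,-25],[0,0,-25],[0,0,-25],[0,0,-20],[0,0,-12],[0,0,-6],[0,0,0]], "rot": [[0,0,0],[0,0,0],[0,0,0],[0,0,0],[0,0,0],[0,0,0],[0,0,0],[0,0,0],[0,0,0],[0,0,0]]}}

```text
time_s: 30.6
tool_pos: [0.6093, -0.0311, 0.1921]
tcp_rot: [2.381, 2.049, 0.001]
ft_force: [-0.2, -0.8, -2.5]
gripper_width: 0.031
gripper_force: 45.8
```

Emit:
{"api": "jog_arm", "payload": {"linear": [[0,0,0],[0,0,0],[0,0,0],[0,0,0],[0,0,0],[0,0,0],[0,0,0],[0,0,0],[0,0,0],[0,0,0],[0,0,0],[0,0,0]], "rot": [[0,0,0.05],[0,0,0.1],[0,0,0.13],[0,0,0.13],[0,0,0.13],[0,0,0.13],[0,0,0.13],[0,0,0.13],[0,0,0.13],[0,0,0.12],[0,0,0.08],[0,0,0.03]]}}

```text
time_s: 31.8
tool_pos: [0.6085, -0.0311, 0.1901]
tcp_rot: [-3.135, -0.202, 0.004]
ft_force: [0.5, 1.5, -3.2]
gripper_width: 0.0313
gripper_force: 45.7
```

```bash
python3 to.py 467 329.6 180 7.6
```

```text
t 31.8 pos [608.5 -31.1 190.1] yaw 7.38 tilt [-2.5e-03  1.0e-04 -1.0e+00] q [ 0.24  0.4  -0.32  1.49  0.13  1.27 -1.54] w 31.3 F [ 0.5  1.5 -3.2] g 45.7
to [467.0, 329.6, 180.0, 7.6] shift [ -94.  -375.9   10.5] rot [-0.0004  0.0024 -0.0039]
```

Emit:
{"api": "jog_arm", "payload": {"linear": [[-3,-12,0],[-6,-24,0],[-7,-28,0],[-7,-28,0],[-7,-28,0],[-7,-28,0],[-7,-28,0],[-7,-28,0],[-7,-28,0],[-7,-28,0],[-7,-28,0],[-7,-28,0]], "rot": [[0,0,0],[0,0,0],[0,0,0],[0,0,0],[0,0,0],[0,0,0],[0,0,0],[0,0,0],[0,0,0],[0,0,0],[0,0,0],[0,0,0]]}}

```text
time_s: 33.0
tool_pos: [0.4881, 0.2735, 0.1913]
tcp_rot: [3.134, 0.21, -0.001]
ft_force: [0.5, -0.5, -2.1]
gripper_width: 0.0311
gripper_force: 45.7
```

Emit:
{"api": "jog_arm", "payload": {"linear": [[-6,-25,0],[-5,-20,0],[-3,-11,0],[-1,-4,0],[0,0,0],[0,0,0]], "rot": [[0,0,0],[0,0,0],[0,0,0],[0,0,0],[0,0,0],[0,0,0]]}}

```text
time_s: 33.6
tool_pos: [0.4676, 0.3282, 0.1915]
tcp_rot: [3.134, 0.203, 0.0]
ft_force: [1.2, -0.6, -2.5]
gripper_width: 0.0313
gripper_force: 45.7
```

```bash
python3 to.py 467 329.6 62 7.6
```

```text
t 33.6 pos [467.6 328.2 191.5] yaw 7.42 tilt [ 2.e-04 -7.e-04 -1.e+00] q [-0.27  0.35 -0.51  1.59  0.18  1.25 -2.24] w 31.3 F [ 1.2 -0.6 -2.5] g 45.7
to [467.0, 329.6, 62.0, 7.6] shift [ -0.5  -1.6 129.5] rot [ 0.0007 -0.0001 -0.0031]
```

Emit:
{"api": "jog_arm", "payload": {"linear": [[0,-1.5,15],[0,0,20],[0,0,20],[0,0,20],[0,0,18],[0,0,14],[0,0,9],[0,0,6],[0,0,3],[0,0,2],[0,0,0],[0,0,0]], "rot": [[0,0,-0.003],[0,0,0],[0,0,0],[0,0,0],[0,0,0],[0,0,0],[0,0,0],[0,0,0],[0,0,0],[0,0,0],[0,0,0],[0,0,0]]}}

```text
time_s: 34.8
tool_pos: [0.4671, 0.3311, 0.0652]
tcp_rot: [-3.134, -0.21, -0.001]
ft_force: [-0.8, 0.6, -2.5]
gripper_width: 0.0312
gripper_force: 45.8
```

Emit:
{"api": "jog_arm", "payload": {"linear": [[0,0,1],[0,0,0.7],[0,0,0]], "rot": [[0,0,0],[0,0,0],[0,0,0]]}}

```text
time_s: 35.1
tool_pos: [0.4668, 0.3309, 0.063]
tcp_rot: [-3.134, -0.21, -0.0]
ft_force: [-0.7, -1.0, -2.6]
gripper_width: 0.0314
gripper_force: 45.8
```

Emit:
{"api": "jog_arm", "payload": {"linear": [[0,0,0.7],[0,0,0.7],[0,0,0]], "rot": [[0,0,0],[0,0,0],[0,0,0]]}}

```text
time_s: 35.4
tool_pos: [0.4667, 0.3309, 0.0615]
tcp_rot: [-3.135, -0.21, 0.0]
ft_force: [-0.7, -0.2, -1.7]
gripper_width: 0.0312
gripper_force: 45.8
```

Emit:
{"api": "jog_arm", "payload": {"linear": [[0,0,0.5],[0,0,0],[0,0,0],[0,0,0],[0,0,0],[0,0,0],[0,0,-6],[0,0,-15],[0,0,-25],[0,0,-30],[0,0,-30],[0,0,-30]], "rot": [[0,0,0],[0,0,0],[0,0,0],[0,0,0],[0,0,0],[0,0,0],[0,0,0],[0,0,0],[0,0,0],[0,0,0],[0,0,0],[0,0,0]], "jaw": 50, "force": 35}}

```text
time_s: 36.6
tool_pos: [0.4667, 0.3311, 0.1998]
tcp_rot: [-3.134, -0.211, -0.002]
ft_force: [-0.0, 0.8, -0.5]
gripper_width: 0.0503
gripper_force: 0.0
```

```bash
python3 to.py 390.2 -335.5 205 82.2
```

```text
t 36.6 pos [466.7 331.1 199.8] yaw 7.69 tilt [ 1.2e-03  9.0e-04 -1.0e+00] q [-0.27  0.34 -0.51  1.58  0.17  1.27 -2.24] w 50.3 F [-0.   0.8 -0.5] g 0.0
to [390.2, -335.5, 205.0, 82.2] shift [-165.   650.4   -5.9] rot [ 2.0000e-04 -1.6000e-03 -1.3005e+00]
```

Emit:
{"api": "jog_arm", "payload": {"linear": [[0,0,0],[0,0,0],[0,0,0],[0,0,0],[0,0,0],[0,0,0],[0,0,0],[0,0,0],[0,0,0],[0,0,0],[0,0,0]], "rot": [[0,0,-0.06],[0,0,-0.12],[0,0,-0.14],[0,0,-0.14],[0,0,-0.14],[0,0,-0.14],[0,0,-0.14],[0,0,-0.14],[0,0,-0.14],[0,0,-0.1],[0,0,-0.04]]}}

```text
time_s: 37.7
tool_pos: [0.4669, 0.331, 0.1985]
tcp_rot: [2.364, 2.069, 0.002]
ft_force: [0.1, -0.5, -0.3]
gripper_width: 0.0501
gripper_force: 0.0
```

Emit:
{"api": "jog_arm", "payload": {"linear": [[-15,6,0],[-30,11,0],[-35,13,0],[-35,13,0],[-35,13,0],[-35,13,0],[-35,13,0],[-35,13,0],[-35,13,0],[-28,9,0]], "rot": [[0,0,0],[0,0,0],[0,0,0],[0,0,0],[0,0,0],[0,0,0],[0,0,0],[0,0,0],[0,0,0],[0,0,0]]}}

```text
time_s: 38.7
tool_pos: [0.5398, -0.0027, 0.1985]
tcp_rot: [2.369, 2.061, 0.001]
ft_force: [0.1, 0.2, -0.3]
gripper_width: 0.0502
gripper_force: 0.0
```

Emit:
{"api": "jog_arm", "payload": {"linear": [[-32,-9,0],[-35,-10,0],[-35,-10,0],[-35,-10,0],[-35,-10,0],[-35,-10,0],[-35,-10,0],[-35,-10,0],[-33,-10,0],[-25,-8,0],[-12,-4,0],[-5,-2,0]], "rot": [[0,0,0],[0,0,0],[0,0,0],[0,0,0],[0,0,0],[0,0,0],[0,0,0],[0,0,0],[0,0,0],[0,0,0],[0,0,0],[0,0,0]]}}

```text
time_s: 39.9
tool_pos: [0.3889, -0.3356, 0.1978]
tcp_rot: [2.369, 2.062, 0.0]
ft_force: [-0.3, 0.5, -0.1]
gripper_width: 0.0501
gripper_force: 0.0
```

```bash
cat > m3.py <<'E'
from m import *
i,d=snap('top','top3'); hsv=cv2.cvtColor(i,cv2.COLOR_BGR2HSV); dz=cloud('top',d)[...,2]; print('---')
rect((dz>0.022)&(dz<.09)&box(130,230,230,370),0.03,'stack')
rect((dz>0.06)&(dz<.09)&box(130,230,230,370),0.073,'stapler')
b,_=snap('side','side3')
cv2.imwrite('pics/c3.png',np.hstack([cv2.resize(i[235:365,120:240],(369,400)),cv2.resize(b[330:480,250:440],(431,400))]))
E
python3 m3.py | sed -n '/---/,$p'; python3 to.py 390.2 -335.5 79.3 82.2
```

```text
---
stack [ 143  251   75   99 5966] c [466.8 329.5] sz [211.  150.7] long ang 7.6 circ [466.3 331.4 127.3]
stapler [166 273  21  57 819] c [464.3 328.3] sz [123.6  33.8] long ang 7.5 circ [464.6 327.9  62.4]
t 40.0 pos [ 389.5 -334.3  197.5] yaw 82.17 tilt [ 6.e-04  1.e-04 -1.e+00] q [ 0.95  0.2  -0.34  1.74  0.07  1.22  0.45] w 50.2 F [ 0.2  0.2 -0. ] g 0.0
to [390.2, -335.5, 79.3, 82.2] shift [ -1.1   0.7 118.2] rot [ 0.0006 -0.0002 -0.0006]
```

View pics/c3.png

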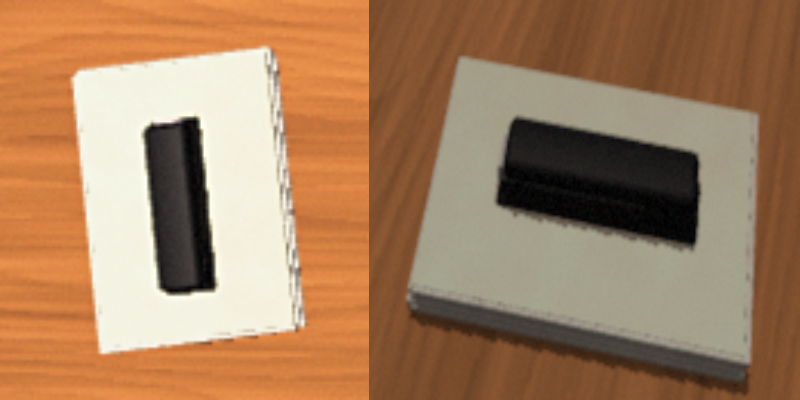

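The stapler lies upright in the middle of the stack, within about 2 mm and aligned. Next the carton goes back.

Emit:
{"api": "jog_arm", "payload": {"linear": [[-1,0.7,15],[0,0,20],[0,0,20],[0,0,20],[0,0,15],[0,0,12],[0,0,8],[0,0,5],[0,0,3],[0,0,0]], "rot": [[0,0,0],[0,0,0],[0,0,0],[0,0,0],[0,0,0],[0,0,0],[0,0,0],[0,0,0],[0,0,0],[0,0,0]]}}

```text
time_s: 41.0
tool_pos: [0.3899, -0.3358, 0.0791]
tcp_rot: [2.368, 2.064, 0.0]
ft_force: [0.2, -0.3, 0.3]
gripper_width: 0.0504
gripper_force: 0.0
```

Emit:
{"api": "jog_arm", "payload": {"linear": [[0,0,0],[0,0,0],[0,0,0],[0,0,0],[0,0,0],[0,0,0]], "rot": [[0,0,0],[0,0,0],[0,0,0],[0,0,0],[0,0,0],[0,0,0]], "jaw": 22}}

```text
time_s: 41.6
tool_pos: [0.39, -0.3361, 0.0796]
tcp_rot: [2.368, 2.064, 0.0]
ft_force: [-0.4, 0.5, 6.1]
gripper_width: 0.0355
gripper_force: 35.8
```

```bash
python3 to.py 562.4 51 205 82.2
```

```text
t 41.6 pos [ 390.  -336.1   79.6] yaw 82.15 tilt [ 6.e-04 -7.e-04 -1.e+00] q [ 0.93  0.32 -0.33  1.87  0.13  0.97  0.41] w 35.5 F [-0.4  0.5  6.1] g 35.8
to [562.4, 51.0, 205.0, 82.2] shift [ 407.   118.  -125.6] rot [ 0.0007  0.0006 -0.0009]
```

Emit:
{"api": "jog_arm", "payload": {"linear": [[0,0,-8],[0,0,-15],[0,0,-20],[0,0,-20],[0,0,-20],[0,0,-20],[0,0,-15],[0,0,-7],[12,4,0],[22,6,0],[27,8,0],[27,8,0]], "rot": [[0,0,0],[0,0,0],[0,0,0],[0,0,0],[0,0,0],[0,0,0],[0,0,0],[0,0,0],[0,0,0],[0,0,0],[0,0,0],[0,0,0]]}}

```text
time_s: 42.8
tool_pos: [0.4275, -0.25, 0.2028]
tcp_rot: [-2.367, -2.063, 0.0]
ft_force: [-0.5, 0.1, -1.6]
gripper_width: 0.0354
gripper_force: 35.2
```

Emit:
{"api": "jog_arm", "payload": {"linear": [[27,8,0],[27,8,0],[27,8,0],[27,8,0],[27,8,0],[27,8,0],[27,8,0],[27,8,0],[27,8,0],[27,8,0],[22,6,0],[15,4,0]], "rot": [[0,0,0],[0,0,0],[0,0,0],[0,0,0],[0,0,0],[0,0,0],[0,0,0],[0,0,0],[0,0,0],[0,0,0],[0,0,0],[0,0,0]]}}

```text
time_s: 44.0
tool_pos: [0.5579, 0.043, 0.2027]
tcp_rot: [-2.363, -2.066, 0.001]
ft_force: [0.5, -0.8, -1.1]
gripper_width: 0.0356
gripper_force: 35.2
```

Emit:
{"api": "jog_arm", "payload": {"linear": [[8,2,0],[4,1,0],[0,0,0],[0,0,0]], "rot": [[0,0,0],[0,0,0],[0,0,0],[0,0,0]]}}

```text
time_s: 44.4
tool_pos: [0.5629, 0.0502, 0.2038]
tcp_rot: [2.369, 2.063, -0.001]
ft_force: [-0.7, -0.4, -1.3]
gripper_width: 0.0357
gripper_force: 35.2
```

```bash
python3 to.py 562.2 50.4 85.6 82.2
```

```text
t 44.4 pos [562.9  50.2 203.8] yaw 82.09 tilt [-5.e-04 -5.e-04 -1.e+00] q [ 0.34  0.34 -0.62  1.58  0.2   1.28 -0.44] w 35.7 F [-0.7 -0.4 -1.3] g 35.2
to [562.2, 50.4, 85.6, 82.2] shift [ 1.000e-01 -7.000e-01  1.182e+02] rot [-0.0004  0.0005 -0.0019]
```

Emit:
{"api": "jog_arm", "payload": {"linear": [[0,-0.5,15],[0,0,20],[0,0,20],[0,0,20],[0,0,14],[0,0,12],[0,0,8],[0,0,4],[0,0,2],[0,0,1],[0,0,1],[0,0,0]], "rot": [[0,0,0],[0,0,0],[0,0,0],[0,0,0],[0,0,0],[0,0,0],[0,0,0],[0,0,0],[0,0,0],[0,0,0],[0,0,0],[0,0,0]]}}

```text
time_s: 45.6
tool_pos: [0.5629, 0.0512, 0.0873]
tcp_rot: [2.368, 2.064, 0.001]
ft_force: [0.1, 0.6, -2.0]
gripper_width: 0.0355
gripper_force: 35.2
```

Emit:
{"api": "jog_arm", "payload": {"linear": [[0,0,0],[0,0,0]], "rot": [[0,0,0],[0,0,0]]}}

```text
time_s: 45.8
tool_pos: [0.5628, 0.0512, 0.0873]
tcp_rot: [2.368, 2.064, 0.0]
ft_force: [0.6, 0.4, -2.3]
gripper_width: 0.0357
gripper_force: 35.2
```

```bash
python3 to.py 562.2 50.4 85.6 82.2
```

```text
t 45.8 pos [562.8  51.2  87.3] yaw 82.15 tilt [ 4.e-04  0.e+00 -1.e+00] q [ 0.31  0.46 -0.58  1.72  0.28  1.05 -0.5 ] w 35.7 F [ 0.6  0.4 -2.3] g 35.2
to [562.2, 50.4, 85.6, 82.2] shift [-0.9 -0.5  1.7] rot [ 0.0003 -0.0001 -0.0009]
```

Emit:
{"api": "jog_arm", "payload": {"linear": [[-0.8,-0.5,0.8],[0,0,0.8],[0,0,0]], "rot": [[0,0,0],[0,0,0],[0,0,0]]}}

```text
time_s: 46.1
tool_pos: [0.5621, 0.0504, 0.0856]
tcp_rot: [2.368, 2.064, 0.0]
ft_force: [-0.4, 0.1, 1.8]
gripper_width: 0.0356
gripper_force: 35.5
```

```bash
python3 to.py 562.2 50.4 85.6 82.2
```

```text
t 46.1 pos [562.1  50.4  85.6] yaw 82.15 tilt [ 1.e-04 -1.e-04 -1.e+00] q [ 0.31  0.46 -0.58  1.72  0.28  1.05 -0.5 ] w 35.6 F [-0.4  0.1  1.8] g 35.5
to [562.2, 50.4, 85.6, 82.2] shift [0.  0.1 0. ] rot [ 0.0002  0.0001 -0.0009]
```

Emit:
{"api": "jog_arm", "payload": {"linear": [[0,0,0],[0,0,0],[0,0,0],[0,0,0],[0,0,0],[0,0,-6],[0,0,-15],[0,0,-25],[0,0,-30],[0,0,-30],[0,0,-14],[0,0,0]], "rot": [[0,0,0],[0,0,0],[0,0,0],[0,0,0],[0,0,0],[0,0,0],[0,0,0],[0,0,0],[0,0,0],[0,0,0],[0,0,0],[0,0,0]], "jaw": 55}}

```text
time_s: 47.3
tool_pos: [0.5634, 0.0509, 0.2086]
tcp_rot: [2.366, 2.062, 0.006]
ft_force: [0.5, -0.4, -0.4]
gripper_width: 0.055
gripper_force: 0.0
```

Emit:
{"api": "jog_arm", "payload": {"linear": [[-15,-1,0],[-28,-2.6,0],[-36,-3.5,0],[-36,-3.5,0],[-36,-3.5,0],[-36,-3.5,0],[-36,-3.5,0],[-36,-3.5,0],[-36,-3.5,0],[-36,-3.5,0],[-32,-3,0],[-18,-2,0]], "rot": [[0,0,0],[0,0,0],[0,0,0],[0,0,0],[0,0,0.007],[0,0,0],[0,0,0],[0,0,0],[0,0,0],[0,0,0],[0,0,0],[0,0,0]], "jaw": 70}}

```text
time_s: 48.5
tool_pos: [0.4688, -0.3257, 0.2032]
tcp_rot: [-2.378, -2.048, 0.004]
ft_force: [0.9, 0.4, -0.0]
gripper_width: 0.0697
gripper_force: 0.0
```

Emit:
{"api": "jog_arm", "payload": {"linear": [[-7,-1,0],[0,0,0],[0,0,0]], "rot": [[0,0,0],[0,0,0],[0,0,0]]}}

```text
time_s: 48.8
tool_pos: [0.4703, -0.3271, 0.2047]
tcp_rot: [-2.373, -2.056, -0.001]
ft_force: [0.0, 0.4, 0.2]
gripper_width: 0.0702
gripper_force: 0.0
```

```bash
python3 to.py 471.6 -330.9 81.3 81.65
```

```text
t 48.8 pos [ 470.3 -327.1  204.7] yaw 81.83 tilt [-6.0e-04  1.4e-03 -1.0e+00] q [ 0.88  0.33 -0.41  1.57  0.13  1.28  0.31] w 70.2 F [0.  0.4 0.2] g 0.0
to [471.6, -330.9, 81.3, 81.65] shift [ -3.8   1.9 123.4] rot [-0.0008 -0.0013  0.0031]
```

Emit:
{"api": "jog_arm", "payload": {"linear": [[-2.7,1.7,15],[0,0,20],[0,0,20],[0,0,20],[0,0,15],[0,0,12],[0,0,9],[0,0,6],[0,0,4],[0,0,2],[0,0,0]], "rot": [[0,0,0.003],[0,0,0],[0,0,0],[0,0,0],[0,0,0],[0,0,0],[0,0,0],[0,0,0],[0,0,0],[0,0,0],[0,0,0]]}}

```text
time_s: 49.9
tool_pos: [0.4716, -0.3314, 0.0826]
tcp_rot: [2.378, 2.052, 0.0]
ft_force: [0.6, -0.2, -0.4]
gripper_width: 0.0698
gripper_force: 0.0
```

Emit:
{"api": "jog_arm", "payload": {"linear": [[0,0,0],[0,0,0],[0,0,0],[0,0,0],[0,0,0],[0,0,0]], "rot": [[0,0,0],[0,0,0],[0,0,0],[0,0,0],[0,0,0],[0,0,0]], "jaw": 40}}

```text
time_s: 50.5
tool_pos: [0.4717, -0.3315, 0.0831]
tcp_rot: [2.378, 2.052, 0.0]
ft_force: [-3.1, 1.5, 5.2]
gripper_width: 0.0545
gripper_force: 37.1
```

```bash
python3 to.py 553.6 -15.2 205 81.65
```

```text
t 50.5 pos [ 471.7 -331.5   83.1] yaw 81.57 tilt [ 6.e-04 -6.e-04 -1.e+00] q [ 0.87  0.45 -0.39  1.7   0.19  1.04  0.26] w 54.5 F [-3.1  1.5  5.2] g 37.1
to [553.6, -15.2, 205.0, 81.65] shift [ 324.9   34.7 -122. ] rot [ 0.0007  0.0005 -0.0014]
```

Emit:
{"api": "jog_arm", "payload": {"linear": [[0,0,-8],[0,0,-15],[0,0,-20],[0,0,-20],[0,0,-20],[0,0,-20],[0,0,-15],[0,0,-4],[12,1,0],[22,2,0],[27,3,0],[27,3,0]], "rot": [[0,0,0],[0,0,0],[0,0,0],[0,0,0],[0,0,0],[0,0,0],[0,0,0],[0,0,0],[0,0,0],[0,0,0],[0,0,0],[0,0,0]]}}

```text
time_s: 51.7
tool_pos: [0.493, -0.2434, 0.2033]
tcp_rot: [-2.377, -2.051, 0.0]
ft_force: [1.4, 0.1, -1.6]
gripper_width: 0.0544
gripper_force: 37.3
```

Emit:
{"api": "jog_arm", "payload": {"linear": [[27,3,0],[27,3,0],[27,3,0],[27,3,0],[27,3,0],[27,3,0],[27,3,0],[20,2,0],[14,1,0],[8,1,0],[5,0.5,0],[0,0,0]], "rot": [[0,0,0],[0,0,0],[0,0,0],[0,0,0],[0,0,0],[0,0,0],[0,0,0],[0,0,0],[0,0,0],[0,0,0],[0,0,0],[0,0,0]]}}

```text
time_s: 52.9
tool_pos: [0.553, -0.0158, 0.2042]
tcp_rot: [-2.378, -2.052, 0.0]
ft_force: [-0.8, 0.4, -0.8]
gripper_width: 0.0545
gripper_force: 37.3
```

Emit:
{"api": "jog_arm", "payload": {"linear": [[0,0,0],[0,0,0]], "rot": [[0,0,0],[0,0,0]]}}

```text
time_s: 53.1
tool_pos: [0.553, -0.017, 0.2044]
tcp_rot: [2.38, 2.05, -0.001]
ft_force: [0.3, 0.0, -1.4]
gripper_width: 0.0543
gripper_force: 37.3
```

```bash
python3 to.py 553.6 -15.8 89.1 81.65
```

```text
t 53.1 pos [553.  -17.  204.4] yaw 81.48 tilt [-2.e-04 -4.e-04 -1.e+00] q [ 0.45  0.31 -0.59  1.62  0.18  1.27 -0.32] w 54.3 F [ 0.3  0.  -1.4] g 37.3
to [553.6, -15.8, 89.1, 81.65] shift [  1.3   0.4 115.3] rot [-0.0001  0.0004 -0.0029]
```

Emit:
{"api": "jog_arm", "payload": {"linear": [[0.5,0.4,15],[0,0,20],[0,0,20],[0,0,20],[0,0,14],[0,0,11],[0,0,7],[0,0,4],[0,0,2],[0,0,0],[0,0,0]], "rot": [[0,0,0],[0,0,0],[0,0,0],[0,0,0],[0,0,0],[0,0,0],[0,0,0],[0,0,0],[0,0,0],[0,0,0],[0,0,0]]}}

```text
time_s: 54.2
tool_pos: [0.554, -0.0154, 0.092]
tcp_rot: [2.378, 2.052, 0.001]
ft_force: [0.7, 0.2, -1.5]
gripper_width: 0.0545
gripper_force: 37.4
```

```bash
python3 to.py 553.6 -15.8 89.1 81.65
```

```text
t 54.2 pos [554.  -15.4  92. ] yaw 81.58 tilt [ 0.0011  0.     -1.    ] q [ 0.42  0.42 -0.56  1.74  0.25  1.05 -0.38] w 54.5 F [ 0.7  0.2 -1.5] g 37.4
to [553.6, -15.8, 89.1, 81.65] shift [-0.5 -0.3  2.9] rot [ 0.001  -0.0002 -0.0013]
```

Emit:
{"api": "jog_arm", "payload": {"linear": [[-0.5,-0.3,1],[0,0,1],[0,0,0.8],[0,0,0],[0,0,0]], "rot": [[0,0,0],[0,0,0],[0,0,0],[0,0,0],[0,0,0]]}}

```text
time_s: 54.7
tool_pos: [0.5533, -0.0158, 0.0891]
tcp_rot: [2.378, 2.052, 0.0]
ft_force: [-2.1, -1.3, 4.3]
gripper_width: 0.054
gripper_force: 37.9
```

Emit:
{"api": "jog_arm", "payload": {"linear": [[0,0,0],[0,0,0],[0,0,0],[0,0,0],[0,0,0],[0,0,-6],[0,0,-15],[0,0,-25],[0,0,-30],[0,0,-30],[0,0,-10],[0,0,0]], "rot": [[0,0,0],[0,0,0],[0,0,0],[0,0,0],[0,0,0],[0,0,0],[0,0,0],[0,0,0],[0,0,0],[0,0,0],[0,0,0],[0,0,0]], "jaw": 72}}

```text
time_s: 55.9
tool_pos: [0.5543, -0.0157, 0.2073]
tcp_rot: [2.376, 2.05, 0.005]
ft_force: [0.6, -0.3, -0.3]
gripper_width: 0.0721
gripper_force: 0.0
```

Emit:
{"api": "jog_arm", "payload": {"linear": [[-15,3,0],[-27,4,0],[-30,4.5,0],[-30,4.5,0],[-30,4.5,0],[-30,4.5,0],[-30,4.5,0],[-30,4.5,0],[-30,4.5,0],[-28,4,0],[-18,2.5,0],[-8,1,0]], "rot": [[0,0,0],[0,0,0],[0,0,0],[0,0,0],[0,0,0],[0,0,0],[0,0,0],[0,0,0],[0,0,0],[0,0,0],[0,0,0],[0,0,0]], "jaw": 64}}

```text
time_s: 57.1
tool_pos: [0.5523, -0.3281, 0.2028]
tcp_rot: [-2.38, -2.047, 0.002]
ft_force: [0.2, -0.0, -0.2]
gripper_width: 0.0644
gripper_force: 0.0
```

Emit:
{"api": "jog_arm", "payload": {"linear": [[0,0,0],[0,0,0],[0,0,0]], "rot": [[0,0,0],[0,0,0],[0,0,0]]}}

```text
time_s: 57.4
tool_pos: [0.5545, -0.3233, 0.2048]
tcp_rot: [-2.376, -2.055, -0.001]
ft_force: [0.2, 0.7, 0.1]
gripper_width: 0.0642
gripper_force: 0.0
```

```bash
python3 to.py 553.8 -326.5 80 81.65
```

```text
t 57.4 pos [ 554.5 -323.3  204.8] yaw 81.73 tilt [ 4.e-04  7.e-04 -1.e+00] q [ 0.78  0.48 -0.44  1.37  0.2   1.34  0.2 ] w 64.2 F [0.2 0.7 0.1] g 0.0
to [553.8, -326.5, 80.0, 81.65] shift [ -3.3  -0.3 124.8] rot [ 0.0003 -0.0008  0.0014]
```

Emit:
{"api": "jog_arm", "payload": {"linear": [[-1.7,0,15],[0,0,20],[0,0,20],[0,0,20],[0,0,15],[0,0,12],[0,0,9],[0,0,6],[0,0,4],[0,0,2],[0,0,0]], "rot": [[0,0,0],[0,0,0],[0,0,0],[0,0,0],[0,0,0],[0,0,0],[0,0,0],[0,0,0],[0,0,0],[0,0,0],[0,0,0]]}}

```text
time_s: 58.5
tool_pos: [0.5538, -0.327, 0.0818]
tcp_rot: [2.378, 2.052, 0.0]
ft_force: [-0.1, -0.4, 0.8]
gripper_width: 0.0639
gripper_force: 0.0
```

Emit:
{"api": "jog_arm", "payload": {"linear": [[0,0,0],[0,0,0],[0,0,0],[0,0,0],[0,0,0],[0,0,0]], "rot": [[0,0,0],[0,0,0],[0,0,0],[0,0,0],[0,0,0],[0,0,0]], "jaw": 30}}

```text
time_s: 59.1
tool_pos: [0.5538, -0.3272, 0.0824]
tcp_rot: [2.378, 2.052, 0.0]
ft_force: [-2.7, 1.0, 5.4]
gripper_width: 0.0453
gripper_force: 35.8
```

```bash
python3 to.py 544.3 -81.1 200 81.65
```

```text
t 59.1 pos [ 553.8 -327.2   82.4] yaw 81.57 tilt [ 6.e-04 -6.e-04 -1.e+00] q [ 0.78  0.58 -0.42  1.5   0.25  1.11  0.16] w 45.3 F [-2.7  1.   5.4] g 35.8
to [544.3, -81.1, 200.0, 81.65] shift [ 242.   -45.4 -117.8] rot [ 0.0007  0.0005 -0.0014]
```

Emit:
{"api": "jog_arm", "payload": {"linear": [[0,0,-8],[0,0,-15],[0,0,-20],[0,0,-20],[0,0,-20],[0,0,-20],[0,0,-15],[10,-2,0],[20,-4,0],[25,-5,0],[25,-5,0],[25,-5,0]], "rot": [[0,0,0],[0,0,0],[0,0,0],[0,0,0],[0,0,0],[0,0,0],[0,0,0],[0,0,0],[0,0,0],[0,0,0],[0,0,0],[0,0,0]]}}

```text
time_s: 60.3
tool_pos: [0.5476, -0.2179, 0.1986]
tcp_rot: [-2.377, -2.052, 0.001]
ft_force: [1.3, -0.7, -2.8]
gripper_width: 0.0453
gripper_force: 36.2
```

Emit:
{"api": "jog_arm", "payload": {"linear": [[25,-5,0],[25,-5,0],[25,-5,0],[22,-4,0],[17,-3,0],[12,-2,0],[7,-1,0],[3,0,0],[0,0,0],[0,0,0],[0,0,0]], "rot": [[0,0,0],[0,0,0],[0,0,0],[0,0,0],[0,0,0],[0,0,0],[0,0,0],[0,0,0],[0,0,0],[0,0,0],[0,0,0]]}}

```text
time_s: 61.4
tool_pos: [0.5434, -0.0828, 0.1995]
tcp_rot: [-2.38, -2.051, 0.0]
ft_force: [-0.0, -0.1, -1.4]
gripper_width: 0.0448
gripper_force: 36.2
```

```bash
python3 to.py 544.2 -81.8 88.4 81.65
```

```text
t 61.4 pos [543.4 -82.8 199.5] yaw 81.5 tilt [-1.e-04 -1.e-04 -1.e+00] q [ 0.55  0.3  -0.56  1.63  0.17  1.26 -0.19] w 44.8 F [-0.  -0.1 -1.4] g 36.2
to [544.2, -81.8, 88.4, 81.65] shift [  1.1   0.7 111.1] rot [-0.0001  0.0001 -0.0027]
```

Emit:
{"api": "jog_arm", "payload": {"linear": [[0.3,0.4,15],[0,0,20],[0,0,20],[0,0,18],[0,0,14],[0,0,10],[0,0,6],[0,0,4],[0,0,1],[0,0,0],[0,0,0]], "rot": [[0,0,0],[0,0,0],[0,0,0],[0,0,0],[0,0,0],[0,0,0],[0,0,0],[0,0,0],[0,0,0],[0,0,0],[0,0,0]]}}

```text
time_s: 62.5
tool_pos: [0.5442, -0.0816, 0.0922]
tcp_rot: [2.378, 2.052, 0.001]
ft_force: [-0.9, 0.3, -1.9]
gripper_width: 0.0448
gripper_force: 36.2
```

```bash
python3 to.py 544.2 -81.8 88.4 81.65
```

```text
t 62.5 pos [544.2 -81.6  92.2] yaw 81.58 tilt [ 9.e-04 -1.e-04 -1.e+00] q [ 0.52  0.41 -0.53  1.76  0.24  1.04 -0.24] w 44.8 F [-0.9  0.3 -1.9] g 36.2
to [544.2, -81.8, 88.4, 81.65] shift [-0.2 -0.   3.8] rot [ 0.0009 -0.     -0.0012]
```

Emit:
{"api": "jog_arm", "payload": {"linear": [[0,0,1],[0,0,1],[0,0,1],[0,0,0.6],[0,0,0],[0,0,0]], "rot": [[0,0,0],[0,0,0],[0,0,0],[0,0,0],[0,0,0],[0,0,0]]}}

```text
time_s: 63.1
tool_pos: [0.5439, -0.0816, 0.0884]
tcp_rot: [2.378, 2.052, 0.0]
ft_force: [-1.9, -0.1, 4.5]
gripper_width: 0.045
gripper_force: 36.7
```

Release, retreat upward, move aside over the tray, then compare with the starting picture.

Emit:
{"api": "jog_arm", "payload": {"linear": [[0,0,0],[0,0,0],[0,0,0],[0,0,0],[0,0,0],[0,0,-6],[0,0,-15],[0,0,-25],[0,0,-30],[0,0,-30],[0,0,-14],[0,0,0]], "rot": [[0,0,0],[0,0,0],[0,0,0],[0,0,0],[0,0,0],[0,0,0],[0,0,0],[0,0,0],[0,0,0],[0,0,0],[0,0,0],[0,0,0]], "jaw": 64}}

```text
time_s: 64.3
tool_pos: [0.5452, -0.0816, 0.2111]
tcp_rot: [2.375, 2.05, 0.005]
ft_force: [0.1, 0.2, -1.6]
gripper_width: 0.0638
gripper_force: 0.0
```

Emit:
{"api": "jog_arm", "payload": {"linear": [[-15,-3,0],[-27,-6,0],[-30,-7,0],[-30,-8,0],[-30,-8,0],[-30,-8,0],[-30,-8,0],[-30,-8,0],[-30,-8,0],[-20,-6,0],[-10,0,0],[0,0,0]], "rot": [[0,0,0],[0,0,0],[0,0,0],[0,0,0],[0,0,0],[0,0,0],[0,0,0],[0,0,0],[0,0,0],[0,0,0],[0,0,0],[0,0,0]]}}

```text
time_s: 65.5
tool_pos: [0.4326, -0.3512, 0.207]
tcp_rot: [-2.38, -2.049, 0.0]
ft_force: [-0.6, -0.1, 0.1]
gripper_width: 0.0642
gripper_force: 0.0
```

```bash
cat > m4.py <<'E'
from m import *
print('---')
import sys
i,d=snap('top',sys.argv[1]); hsv=cv2.cvtColor(i,cv2.COLOR_BGR2HSV); dz=cloud('top',d)[...,2]
rect((dz>0.088)&D&(u<315),0.105,'carton'); rect((dz>0.09)&D&(u>316)&(u<346),0.11,'cup'); rect((dz>0.09)&D&(u>347),0.118,'bottle')
j=cv2.imread('pics/top0.png'); g=lambda a,b:cv2.cvtColor(a[b[2]:b[3],b[0]:b[1]],cv2.COLOR_BGR2GRAY).astype(np.float32)
for n,b in(('carton',(284,318,244,278)),('cup',(316,348,246,282)),('bottle',(346,376,252,284)),('panel',(265,390,290,312))):
    print(n,'px shift (u,v)',np.round(cv2.phaseCorrelate(g(j,b),g(i,b)),2))
s,_=snap('side','s_'+sys.argv[1]); s0=cv2.imread('pics/side0.png')
for n,b in(('carton',(322,358,218,276)),('bottle',(356,382,176,212)),('cup',(340,372,196,222))): print('side',n,np.round(cv2.phaseCorrelate(g(s0,b),g(s,b)),2))
k=lambda im:cv2.resize(im[195:305,265:395],(400,338))
cv2.imwrite('pics/c_%s.png'%sys.argv[1],np.vstack([np.hstack([k(j),k(i)]),np.hstack([cv2.resize(x[160:320,260:500],(400,262)) for x in(s0,s)])]))
E
python3 m4.py top4| sed -n '/---/,$p'
```

```text
---
carton [289 249  25  19 383] c [561.9  49. ] sz [50.1 36.5] long ang 82.7 circ [561.9  49.9  29.3]
cup [319 250  26  27 127] c [551.1 -17.3] sz [55.4 53.9] long ang 45.5 circ [551.3 -16.3  28.8]
bottle [350 258  21  20 340] c [542.3 -78.3] sz [41.  43.3] long ang 90.6 circ [542.3 -78.6  22.6]Traceback (most recent call last):
  File "m4.py", line 8, in <module>
    print(n,'px shift (u,v)',np.round(cv2.phaseCorrelate(g(j,b),g(i,b)),2))
                             ~~~~~~~~^^^^^^^^^^^^^^^^^^^^^^^^^^^^^^^^^^^^^
    return _wrapfunc(a, 'round', decimals=decimals, out=out)
    return _wrapit(obj, method, *args, **kwds)
    conv = _array_converter(obj)
ValueError: setting an array element with a sequence. The requested array has an inhomogeneous shape after 1 dimensions. The detected shape was (2,) + inhomogeneous part.
```

```bash
sed -i 's/\(cv2.phaseCorrelate([^)]*),g([^)]*))\)/\1[0]/' m4.py; python3 m4.py top5| sed -n '/---/,$p'
```

```text
---
carton [289 248  25  20 384] c [562.1  49.3] sz [50.8 36.8] long ang 82.5 circ [563.1  50.   30.2]
cup [319 250  26  26 123] c [551.7 -16.7] sz [53.8 53.9] long ang 135.6 circ [552.3 -16.6  27.8]
bottle [350 258  21  20 339] c [542.3 -78.3] sz [41.  43.3] long ang 90.6 circ [542.4 -78.6  22.6]
carton px shift (u,v) [-0.08  0.02]
cup px shift (u,v) [-0.03  0.31]
bottle px shift (u,v) [-0.04  0.13]
panel px shift (u,v) [ 0.51 -0.01]
side carton [-0.35 -0.28]
side bottle [0.57 0.18]
side cup [-0.41  0.27]
```

View pics/c_top5.png

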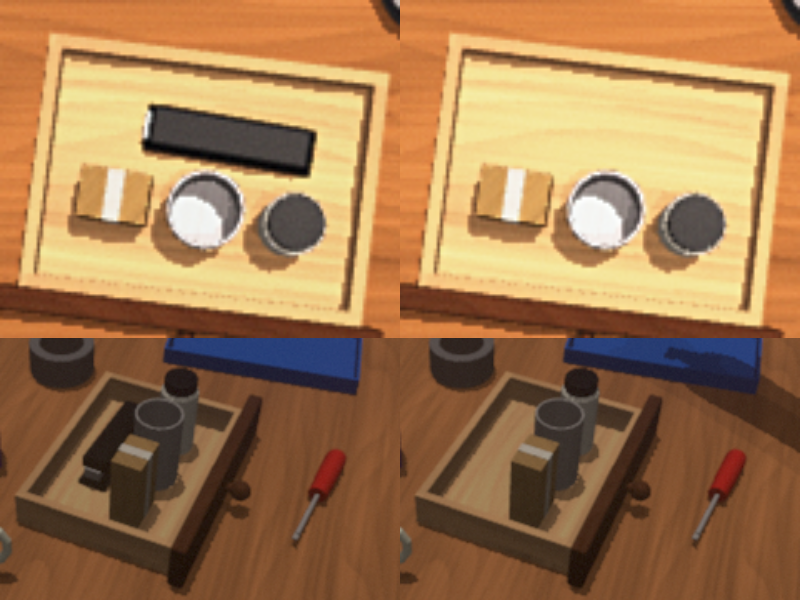

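All three stand in their old places within about 1 mm (sub-pixel shifts), and the bystanders haven't moved. Handing in.

```bash
python3 -c "
from plant import env
print(env.close_job())"
```

```text
the job is handed in; nothing more can be done
None
```

The job is handed in at about 66 s: the stapler lies right side up in the middle of the paper stack (within about 2 mm), and the cup, bottle and carton are back upright in the drawer within about 1 mm of where they started.

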